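# Clip the second V rest onto the lure bench's rail

## Robot

A 6-joint arm with a two-finger parallel gripper is mounted at the origin on the work surface. World frame = base frame: x ahead of the robot, y to its left, z up, the work surface at z = 0. Lengths are in m, angles in rad, forces in N, time in s.
With the tool pointing down it reaches from about 0.375 to 0.975 m from the base axis. Payload 3.8 kg.
Tool frame: the origin (TCP) lies midway between the tips of the shut fingers; the grasp point (between the pads) lies 19 mm behind it; z points along the fingers, y is the direction in which the jaws open and shut (so a half turn about z gives the same grasp; the last joint's range is limited). The gripper opens to 85 mm and grips with 20 to 120 N. Pads are 22 mm wide; open, the fingers measure 114 mm over their backs; the gripper's body (76 mm by 85 mm) begins 54 mm behind the grasp point. The pads swing forward as they close: fully open they stand 13 mm farther back than shut.
Start: joints at [1.239, 0.264, 1.604, -0, 1.274, -0.037], TCP at [0.196, 0.646, 0.231] pointing down, gripper open.
Joint ranges: [-2.63, 2.63], [-0.94, 2.18], [0.31, 2.57], [-1.31, 4.45], [0, 2.66], [-2.55, 2.55]. Speed limits (rad/s): [2.57, 2.57, 3.14, 3.14, 3.14, 3.14].

## Interface

Orientations are given as a rotation vector (axis times angle).
In Python, from workcell import bot gives the robot as it stands.
- The arm moves only by the tool drive_tool, never from a script. Its argument "deltas" is a list of rows, each an object with "hand": the opening, from 0 (shut) to 1 (fully open); "offset": the shift along the world's x, y, z in cm, a list of three; "angular": the turn, a rotation vector about the world's x, y, z in degrees, a list of three. A call has 1 to 8 rows; each row is the pose to reach, as a shift and turn from the pose commanded when the call began; what a row does not reach only later rows make up. A row lasts 1/8 s, in which the tool goes at most 62.5 mm and 10.7 degrees, less where a joint would pass 70% of its speed; a pose out of reach is approached as far as the arm can. A call with a gripper value outside its range is refused whole. The fingers move at their own pace and stop on an object; "force" is the grip in N (left out, the last holds). Time passes only in rows, so rows that repeat a pose let the fingers close. It gives the time, the measured TCP pose, the force and the opening at its end, in the units of the state.
- bot.read_state(): the state, without advancing time (a new reading comes with each control period).
- bot.read_camera(name): name is "side" or "top"; returns a dict with "frame" (480x640x3 uint8, blue, green, red), "mtx" (3x3 intrinsics, pixels), "R" (3x3) and "t" (3): a world point X has camera coordinates R X + t. Camera axes: x right, y down, z forward; pixel columns grow to the right and rows downward; lengths in m; the calibration is good to about 2 mm. A picture is of the moment at which its call begins. There is no depth.
- bot.finish_job(): hands the job in, once; it reports no verdict.
The state is a dict: "time": time; "q": joint angles; "joint_vel": joint speeds; "joint_torque": joint torques, N m; "tool_pos": TCP position; "tcp_rot": TCP orientation; "wrist_force": force on the tool from outside, world axes, zero at the start; "torque": the same for the moment, N m; "width": opening from 0.0 (shut) to 1.0 (fully open).
Only numpy, scipy, OpenCV 4.12 (cv2) and the standard library are available. Lean on these libraries where they do the work, as an engineer would, in place of code of your own. Each camera call takes 0.05 s, during which the arm holds its last target. There are 200 camera calls.

## Task

Take the loose rest with the V notch (not the flat-topped one beside it) and clip it onto the rail, about midway along the empty stretch between the V rest already fitted and the end stop, facing the same way as the fitted one. Hook its lip under the edge of the rail nearest the robot while it is tilted, then tilt it down until its foot clip snaps under the far edge and it sits flat on the rail. Let go of it, and leave the flat-topped rest where it is.

Things in the scene. Friction and masses are not known exactly. Their poses are not given: they have to be found in the camera images.
- v_rest: Loose V rest: pale wood block 88 (x) x 36 (y) x 34 mm high, on top two boards forming a V, 66 mm high in all; grip its sides 36 mm apart. Origin: centre of its flat underside, at first 20 mm above the bench. Steel lip at its -x end; at +x a sprung foot clip 20 mm deep: barb tip at x 30, z -7 to -10 mm, slanting out to x 37 at z -20; yields 7 mm to +x when pressed down on an edge with 2 to 8 N.
- lip (a point): Tip of the V rest's rigid lip, upper edge: at x -26, z -15 mm of the V rest, same axes. The lip is 30 mm wide (y): a leg 20 mm deep with inner face at x -36.5, outer -44 mm, and a toe 5 mm thick running inwards to here; toe's upper face 11 mm below the underside at the leg, 15 mm here. It goes round the rail's edge with the foot end raised 15 to 25 degrees; lowered level it will not go on.
- rail: Fixed rail: aluminium plate 70 (x) x 310 (y) x 4 mm, top 48 mm above the bench, on a 28 mm wide batten 32 mm high on a board 110 x 320 x 12 mm. Origin: centre of the board's underside; y along the rail, -x edge faces the robot. A V rest is fitted at y 87 to 123 mm, lip on the -x edge; an end stop 14 mm high at y -155 to -143 mm. The middle of the empty stretch is x 0, y -28, z 48 mm.
- flat_rest: The other loose rest, to be left alone: same block, lip and foot as the V rest (V rest's origin and axes too) but with a flat cork top 96 x 36 mm, 40 mm above its underside, and no V. The two swap places from start to start.
Mind the look-alikes: they are no part of the job. Leave any pink or purple look-alike of the v_rest alone.

How it is judged:
On the way:
1. the lip is hooked under the near edge of the rail while the foot end is still raised (x of lip in the frame of rail between -0.033 and -0.012 m and z of lip in the frame of rail between 0.015 and 0.044 m and y of lip in the frame of rail between -0.13 and 0.075 m and angle between v_rest's own z axis and vertical above 0.12 rad), for 0.05 s.
At the end, for the whole second after the job is handed in: V rest flat on the rail (underside within 3.5 mm of its top, tilt under 4 deg), lip under the near edge, foot clip under the far edge (centred within 8 mm), square within 10 deg, within 35 mm of the middle of the empty stretch, at rest; flat-topped rest within 30 mm of its start (x of v_rest in the frame of rail between -0.008 and 0.008 m and y of v_rest in the frame of rail between -0.063 and 0.007 m and z of v_rest in the frame of rail between 0.044 and 0.0515 m and x of lip in the frame of rail below -0.012 m and angle between v_rest's own z axis and vertical below 0.07 rad and angle between the y axis of v_rest and the y axis of rail, either way round below 0.18 rad and linear speed of v_rest below 0.02 m/s and distance of flat_rest from where it was at the start of the episode below 0.03 m); the robot touches nothing.
It fails at once if the flat-topped rest is knocked or carried more than 30 mm from its place (distance of flat_rest from where it was at the start of the episode above 0.03 m).
It also fails if it takes over 35 s, if anything falls off the work surface, if the arm or the gripper's body presses on something with over 40 N, if the wrist force passes 120 N, or if a joint passes its speed limit or range.

## Working session

There is one attempt and no reset: what is moved stays moved. The work goes in short steps, Python scripts to look and compute and a tool call to move; the robot and the scene stay as the last step left them, time stands still between calls to the robot, and variables do not carry over. Pictures are saved under pics/ and viewed, about 8 in all and at most 12, crops included, and the job is handed in when it is done.

Besides the shell and the picture viewer there is one more tool, called after "Emit:" in YAML: its name, and indented under it one key for each argument. drive_tool: Moves the arm, as the interface text tells. Its arguments: {"type":"object","properties":{"deltas":{"type":"array"},"force":{"type":"number"}},"required":["deltas"]}

```bash
mkdir -p pics; cat > h.py <<'E'
from workcell import bot
import numpy as np, cv2
def snap(n,name):
    c=bot.read_camera(n); cv2.imwrite(f'pics/{name}.png',c['frame']); np.savez(f'pics/{name}.npz',**{k:c[k] for k in('frame','mtx','R','t')}); return c
def load(name): return np.load(f'pics/{name}.npz')
def pz(c,u,v,z):
    K,R,t=c['mtx'],np.array(c['R']),np.array(c['t'])
    d=R.T@np.linalg.solve(np.array(K),[u,v,1]); o=-R.T@t
    return o+d*(z-o[2])/d[2]
def proj(c,X):
    p=np.array(c['mtx'])@(np.array(c['R'])@np.array(X)+np.array(c['t'])); return p[:2]/p[2]
E
python3 - <<'E'
from h import *
a=snap('top','t0');b=snap('side','s0')
for c in(a,b): print(-np.array(c['R']).T@c['t'])
s=bot.read_state();print(s)
E
```

```text
[ 0.29115333 -0.12402015  1.2271782 ]
[-0.10728823 -0.87538701  0.5959716 ]
{'time': 0.1, 'q': array([ 1.23914666e+00,  2.64671515e-01,  1.60526399e+00,  4.52888986e-05,
        1.27369389e+00, -3.68694582e-02]), 'joint_vel': array([ 0.00044345, -0.00035735, -0.00378367, -0.00053357,  0.0014377 ,
        0.00158986]), 'joint_torque': array([ 2.68878794e-04, -5.16711903e+01, -3.68587303e+01,  6.26492010e-05,
        6.40660117e-03,  3.97393410e-05]), 'tool_pos': array([0.19585685, 0.64526072, 0.23007642]), 'tcp_rot': array([-0.46132438, -3.10711482,  0.00313227]), 'wrist_force': array([-0.04986051, -0.08146759, -1.37518046]), 'torque': array([-0.00096003, -0.00894202, -0.01254854]), 'width': 1.0003054946525696}
```

View pics/t0.png

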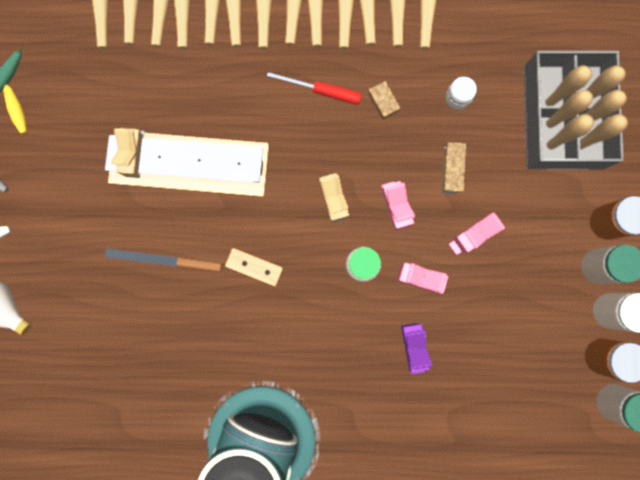

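View pics/s0.png

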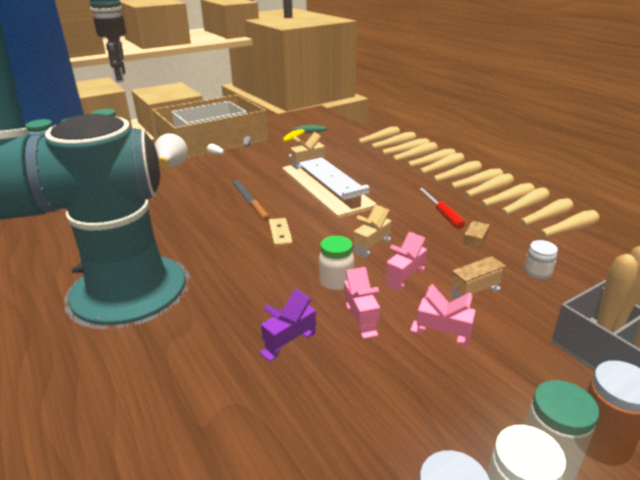

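Candidates for the V rest:
- Pale wood block with a V: top (334,197), side (373,230).
- Pink blocks: top (398,204), (477,233) and (424,278).
- Purple block: top (417,349).
- Flat cork rest: top (455,167).

The pale wood one fits. I'll check it in an enlarged crop.

```bash
python3 - <<'E'
from h import *
a,b=load('t0'),load('s0')
def crop(c,x,y,w,h,k): 
    return cv2.resize(c['frame'][y:y+h,x:x+w],None,fx=k,fy=k,interpolation=cv2.INTER_CUBIC)
im=np.zeros((600,800,3),np.uint8)
def put(p,x,y): im[y:y+p.shape[0],x:x+p.shape[1]]=p
put(crop(a,95,125,180,75,4),0,0)
put(crop(a,310,165,50,60,5),0,300)
put(crop(b,345,200,52,60,5),255,300)
put(crop(b,280,130,96,100,3),515,300)
cv2.imwrite('pics/c0.png',im)
for u,v,z in[(334,197,.08),(455,167,.06),(200,160,.05)]: print(pz(a,u,v,z))
E
```

```text
Traceback (most recent call last):
ValueError: could not broadcast input array from shape (300,288,3) into shape (300,285,3)
```

```bash
python3 - <<'E'
from h import *
a,b=load('t0'),load('s0')
def crop(c,x,y,w,h,k): 
    return cv2.resize(c['frame'][y:y+h,x:x+w],None,fx=k,fy=k,interpolation=cv2.INTER_CUBIC)
im=np.zeros((600,800,3),np.uint8)
def put(p,x,y): im[y:y+p.shape[0],x:x+p.shape[1]]=p
put(crop(a,95,125,180,75,4),0,0)
put(crop(a,310,165,50,60,5),0,300)
put(crop(b,345,200,50,60,5),255,300)
put(crop(b,280,130,95,100,3),510,300)
cv2.imwrite('pics/c0.png',im)
for u,v,z in[(334,197,.08),(455,167,.06),(200,160,.05)]: print(pz(a,u,v,z))
E
```

```text
[ 0.47694974 -0.14348103  0.08      ]
[ 0.54049081 -0.38168127  0.06      ]
[0.55569178 0.12344196 0.05      ]
```

View pics/c0.png

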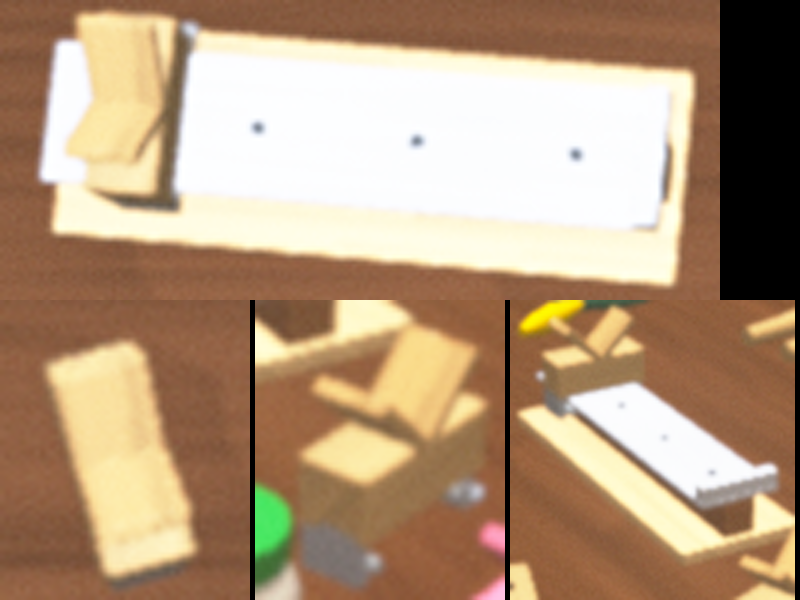

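The crop confirms it: the pale wood V rest at top (334,197) has a wide grey lip at the end nearest the robot and its foot at the far end, the same way round as the fitted one. Next I fit the poses from the corners I read off.

```bash
cat >> h.py <<'E'
from scipy.optimize import least_squares
from scipy.spatial.transform import Rotation as Ro
def fit(obs,z,x0):
    def X(p,P): c,s=np.cos(p[2]),np.sin(p[2]); x,y,h=np.array(P)/1000; return [p[0]+c*x-s*y,p[1]+s*x+c*y,z+h]
    f=lambda p:np.concatenate([proj(c,X(p,P))-np.array(uv) for c,uv,P in obs])
    r=least_squares(f,x0,loss='soft_l1'); return r.x,f(r.x).reshape(-1,2)
E
python3 - <<'E'
from h import *
np.set_printoptions(precision=4,suppress=True)
a,b=load('t0'),load('s0')
T=lambda u,v:(95+u/4,125+v/4)
obs=[(a,T(57,40),(35,155,48)),(a,T(40,182),(-35,155,48)),(a,T(632,228),(-35,-143,48)),(a,T(52,233),(-55,160,12)),(a,T(675,285),(-55,-160,12)),(a,T(693,72),(55,-160,12)),(a,T(668,88),(35,-155,62))]
S=lambda u,v:(280+(u-510)/3,130+(v-300)/3)
so=[(b,S(685,557),(-55,-160,12)),(b,S(518,412),(-55,160,12)),(b,S(697,505),(-35,-155,48))]
print(*fit(obs,0,[.55,.12,-.1])); print(*fit(obs+so,0,[.55,.12,-.1]))
T=lambda u,v:(310+u/5,165+(v-300)/5); S=lambda u,v:(345+(u-255)/5,200+(v-300)/5)
vt=[(a,T(105,575),(-44,18,34)),(a,T(193,550),(-44,-18,34))]
vs=[(b,S(302,457),(-44,18,34)),(b,S(365,487),(-44,-18,34)),(b,S(485,405),(44,-18,34)),(b,S(365,543),(-44,-18,0)),(b,S(485,460),(44,-18,0)),(b,S(303,520),(-44,18,0))]
for o in(vt,vs,vt+vs): print(*fit(o,.02,[.47,-.14,.26]))
E
```

```text
[ 0.5576  0.1558 -0.0809] [[ 0.1159  0.8798]
 [ 0.2668 -0.4203]
 [ 0.5165  0.3321]
 [ 0.0467 -0.23  ]
 [-0.8568 -0.3717]
 [-0.3688  0.3075]
 [ 0.0935 -0.3069]]
[ 0.5577  0.1557 -0.0819] [[ 0.2129  0.7599]
 [ 0.329  -0.5443]
 [ 0.5616  0.3578]
 [ 0.0975 -0.3541]
 [-0.8237 -0.3391]
 [-0.2817  0.344 ]
 [ 0.1743 -0.2722]
 [-1.0362 -0.9746]
 [-0.7597 -0.0797]
 [ 1.3824  0.0507]]
[ 0.4827 -0.1432  0.2818] [[-0.0013  0.0004]
 [ 0.0013 -0.0004]]
[ 0.4841 -0.1419  0.3046] [[-0.6762 -0.8072]
 [ 0.8798 -1.1775]
 [ 0.6848 -1.3149]
 [ 0.3147  1.6394]
 [-0.2217  1.2367]
 [-1.2028  0.4404]]
[ 0.4832 -0.1427  0.2974] [[ 0.1241 -0.2131]
 [ 0.0445 -0.4852]
 [-0.9141 -0.6083]
 [ 0.5725 -0.9201]
 [ 0.6589 -0.9931]
 [ 0.012   1.9039]
 [-0.2481  1.5681]
 [-1.4371  0.6447]]
```

Emit:
drive_tool:
  deltas:
    - {"hand":1,"offset":[3.5,-5,0],"angular":[0,0,4]}
    - {"hand":1,"offset":[7,-10,0],"angular":[0,0,8]}
    - {"hand":1,"offset":[10.5,-15,0],"angular":[0,0,12]}
    - {"hand":1,"offset":[14,-20,0],"angular":[0,0,16]}
    - {"hand":1,"offset":[17.5,-25,0],"angular":[0,0,20]}
    - {"hand":1,"offset":[21,-30,0],"angular":[0,0,24]}
    - {"hand":1,"offset":[23.5,-35,0],"angular":[0,0,28]}
    - {"hand":1,"offset":[25,-40,0],"angular":[0,0,33.4]}
  force: 60

```text
time: 1.1
tool_pos: [0.4468, 0.2439, 0.2309]
tcp_rot: [0.455, -3.108, 0.0]
wrist_force: [-0.1, -0.6, 0.2]
width: 0.999
```

Emit:
drive_tool:
  deltas:
    - {"hand":1,"offset":[0.5,-5,0],"angular":[0,0,0]}
    - {"hand":1,"offset":[1,-10,0],"angular":[0,0,0]}
    - {"hand":1,"offset":[1.5,-15,0],"angular":[0,0,0]}
    - {"hand":1,"offset":[2,-20,-1],"angular":[0,0,0]}
    - {"hand":1,"offset":[2.5,-25,-2],"angular":[0,0,0]}
    - {"hand":1,"offset":[3,-30,-4],"angular":[0,0,0]}
    - {"hand":1,"offset":[3.5,-35,-6],"angular":[0,0,0]}
    - {"hand":1,"offset":[3.7,-38.8,-8],"angular":[0,0,0]}

```text
time: 2.1
tool_pos: [0.4828, -0.1441, 0.1504]
tcp_rot: [0.449, -3.109, 0.0]
wrist_force: [0.3, 0.4, -0.5]
width: 1.0
```

```bash
python3 - <<'E'
from h import *
s=bot.read_state();print(s['time'],s['tool_pos'],s['q'],Ro.from_rotvec(s['tcp_rot']).as_matrix(),s['wrist_force'])
E
```

```text
2.1 [ 0.48282105 -0.14409756  0.15044257] [-3.39389080e-01  6.34965860e-03  2.05032923e+00 -1.34967225e-04
  1.08495765e+00 -2.19712166e+00] [[-9.59097619e-01 -2.83075520e-01 -8.11127863e-05]
 [-2.83075512e-01  9.59097620e-01 -9.79321890e-05]
 [ 1.05517286e-04 -7.09654858e-05 -9.99999992e-01]] [ 0.29078921  0.38222666 -0.47510477]
```

Emit:
drive_tool:
  deltas:
    - {"hand":1,"offset":[0,0,-4],"angular":[0,0,0]}
    - {"hand":1,"offset":[0,0,-8],"angular":[0,0,0]}
    - {"hand":1,"offset":[0,0,-11],"angular":[0,0,0]}
    - {"hand":1,"offset":[0,0,-12.8],"angular":[0,0,0]}
    - {"hand":1,"offset":[0,0,-12.8],"angular":[0,0,0]}

```text
time: 2.72
tool_pos: [0.4818, -0.1416, 0.0219]
tcp_rot: [0.451, -3.106, -0.002]
wrist_force: [0.2, -0.4, 0.7]
width: 1.0
```

Emit:
drive_tool:
  deltas:
    - {"hand":0,"offset":[0,0,0],"angular":[0,0,0]}
    - {"hand":0,"offset":[0,0,0],"angular":[0,0,0]}
    - {"hand":0,"offset":[0,0,0],"angular":[0,0,0]}
    - {"hand":0,"offset":[0,0,0],"angular":[0,0,0]}
    - {"hand":0,"offset":[0,0,0],"angular":[0,0,0]}
    - {"hand":0,"offset":[0,0,0],"angular":[0,0,0]}
  force: 80

```text
time: 3.48
tool_pos: [0.4843, -0.1424, 0.0246]
tcp_rot: [-0.451, 3.107, -0.001]
wrist_force: [-1.3, 0.7, 6.1]
width: 0.413
```

```bash
python3 - <<'E'
from h import *
s=bot.read_state();print(s['time'],s['tool_pos'],s['width'],s['wrist_force'])
a,b=snap('top','t1'),snap('side','s1')
im=np.zeros((600,800,3),np.uint8)
r=lambda c,x,y,w,h,k: cv2.resize(c['frame'][y:y+h,x:x+w],None,fx=k,fy=k,interpolation=cv2.INTER_CUBIC)
im[:600,:400]=r(a,290,140,80,120,5); im[:600,400:]=r(b,335,160,80,120,5)
cv2.imwrite('pics/c1.png',im)
E
```

```text
3.475 [ 0.48429248 -0.14241437  0.02464837] 0.41321463052037705 [-1.26537313  0.74794684  6.10598138]
```

View pics/c1.png

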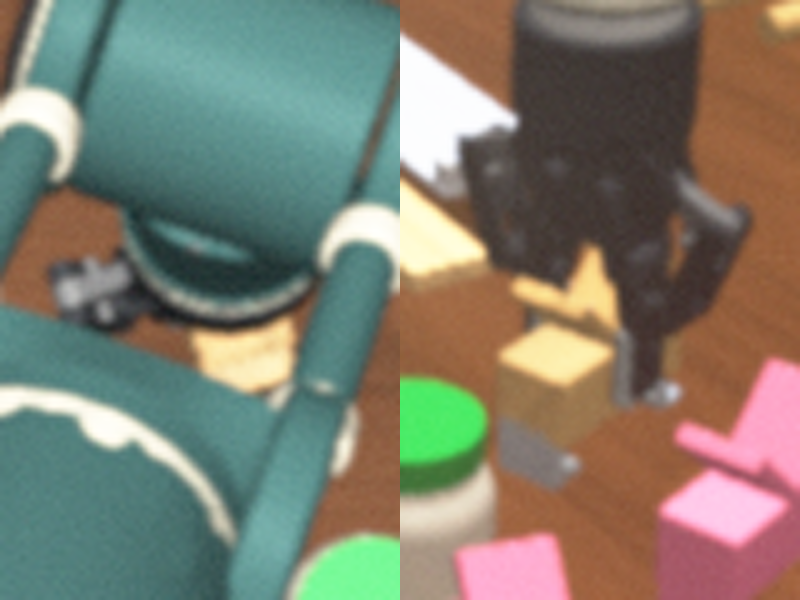

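Emit:
drive_tool:
  deltas:
    - {"hand":0,"offset":[0,0,4],"angular":[0,0,0]}
    - {"hand":0,"offset":[0,0,9],"angular":[0,0,0]}
    - {"hand":0,"offset":[0,3,13],"angular":[0,0,0]}
    - {"hand":0,"offset":[0,7,13.5],"angular":[0,0,-5]}
    - {"hand":0,"offset":[0,12,13.5],"angular":[0,0,-10]}
    - {"hand":0,"offset":[0,17,13.5],"angular":[0,0,-15]}
    - {"hand":0,"offset":[0,22,13.5],"angular":[0,0,-19]}
    - {"hand":0,"offset":[0,27,13.5],"angular":[0,0,-21.1]}

```text
time: 4.58
tool_pos: [0.4825, 0.1293, 0.158]
tcp_rot: [-0.128, -3.139, 0.0]
wrist_force: [0.1, -0.6, -1.5]
width: 0.413
```

Emit:
drive_tool:
  deltas:
    - {"hand":0,"offset":[0,0,0],"angular":[0.4,-5,0]}
    - {"hand":0,"offset":[0,0,0],"angular":[0.8,-10,0]}
    - {"hand":0,"offset":[0,0,0],"angular":[1.2,-15,0]}
    - {"hand":0,"offset":[0,0,0],"angular":[1.6,-20,0]}
    - {"hand":0,"offset":[0,0,0],"angular":[1.6,-20,0]}
    - {"hand":0,"offset":[0,0,0],"angular":[1.6,-20,0]}

```text
time: 5.32
tool_pos: [0.4833, 0.1279, 0.1585]
tcp_rot: [0.112, 2.792, 0.059]
wrist_force: [0.6, 0.8, -1.6]
width: 0.414
```

```bash
python3 - <<'E'
from h import *
s=bot.read_state();print(s['time'],s['tool_pos'],s['width'],s['wrist_force'],s['q'],'\n',Ro.from_rotvec(s['tcp_rot']).as_matrix())
a,b=snap('top','t2'),snap('side','s2')
u,v=proj(b,s['tool_pos']).astype(int);print(u,v)
x,y=u-70,v-60
im=cv2.resize(b['frame'][y:y+100,x:x+130],None,fx=6,fy=6,interpolation=cv2.INTER_CUBIC)
cv2.imwrite('pics/c2.png',im);print(x,y)
E
```

```text
5.325 [0.48325706 0.12790006 0.15850535] 0.41434066645982104 [ 0.61235821  0.75751933 -1.59070562] [ 0.2489695  -0.23236309  2.28743336 -0.0851688   0.74352845 -1.18896855] 
 [[-0.93733501  0.07044542  0.34123381]
 [ 0.08481081  0.99602178  0.02734478]
 [-0.33794999  0.05457153 -0.93958062]]
305 140
235 80
```

View pics/c2.png

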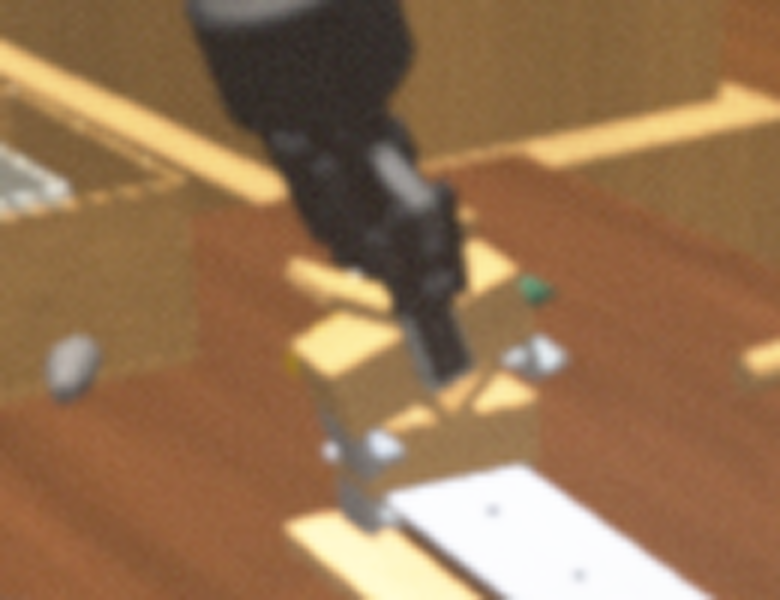

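```bash
cat >> h.py <<'E'
YAW=-.0819; RAIL=np.array([.5577,.1557,0]); RR=Ro.from_euler('z',YAW).as_matrix()
OFF=np.array([1.3,0,4.6])/1000   # TCP in rest frame
D=np.diag([-1,1,-1.])            # tool axes in rest frame
def rest():
    s=bot.read_state(); M=Ro.from_rotvec(s['tcp_rot']).as_matrix()@D.T
    return s,M,np.array(s['tool_pos'])-M@OFF
def rep():
    s,M,o=rest(); L=RR.T@M; r=lambda v:np.round(v,4)
    print('t',s['time'],'O rail',r(RR.T@(o-RAIL)),'lip',r(RR.T@(o+M@[-.026,0,-.015]-RAIL)),'rotyxz deg',r(np.degrees(Ro.from_matrix(L).as_euler('ZXY'))),'F',r(RR.T@s['wrist_force']),'T',r(s['torque']),'w',s['width'])
def goal(x,y,z,th):
    "rest origin in rail (m), tilt deg -> delta cm, rotvec deg from measured"
    s,M,o=rest(); G=RR@Ro.from_euler('y',-th,degrees=True).as_matrix()
    p=RAIL+RR@[x,y,z]+G@OFF
    print('TCP goal',np.round(p,4),'d cm',np.round((p-s['tool_pos'])*100,2),'rot',np.round(np.degrees(Ro.from_matrix(G@M.T).as_rotvec()),2))
E
python3 - <<'E'
from h import *
rep(); goal(-.045,-.028,.11,20)
b=load('s2');s,M,o=rest()
im=cv2.imread('pics/c2.png')
P=lambda X:tuple(np.round((proj(b,o+M@(np.array(X)/1000))-[235,80])*6+2.5).astype(int).tolist())
for A in[(-44,-18),(44,-18),(44,18),(-44,18)]: cv2.line(im,P((*A,0)),P((*A,34)),(0,0,255),1)
for z in(0,34): cv2.polylines(im,[np.array([P((*A,z)) for A in[(-44,-18),(44,-18),(44,18),(-44,18)]])],True,(0,0,255),1)
cv2.polylines(im,[np.array([P(X) for X in[(-44,-15,0),(-44,-15,-20),(-26,-15,-20),(-26,-15,-15),(-36.5,-15,-11),(-36.5,-15,0)]])],True,(255,0,0),1)
cv2.imwrite('pics/c3.png',im[180:560,220:640].repeat(1,0))
E
```

```text
t 5.425 O rail [-0.0709 -0.0334  0.1541] lip [-0.0902 -0.0323  0.1312] rotyxz deg [  0.6383   3.1391 -19.828 ] F [ 0.5381  0.7116 -1.7955] T [-0.0672  0.265   0.0484] w 0.4160997211813551
TCP goal [0.5102 0.1315 0.1148] d cm [ 2.62  0.35 -4.41] rot [-3.14  0.07 -0.64]
```

View pics/c3.png

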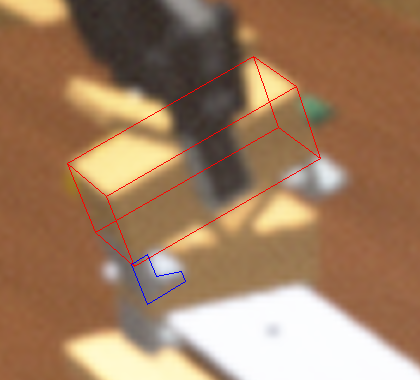

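Emit:
drive_tool:
  deltas:
    - {"hand":0,"offset":[1.3,0.2,-2.2],"angular":[-1.5,0,-0.3]}
    - {"hand":0,"offset":[2.6,0.35,-4.4],"angular":[-3.1,0,-0.6]}
    - {"hand":0,"offset":[2.6,0.35,-6.8],"angular":[-3.1,0,-0.6]}
    - {"hand":0,"offset":[2.6,0.35,-9.1],"angular":[-3.1,0,-0.6]}
    - {"hand":0,"offset":[2.6,0.35,-9.1],"angular":[-3.1,0,-0.6]}
    - {"hand":0,"offset":[2.6,0.35,-9.1],"angular":[-3.1,0,-0.6]}

```text
time: 6.18
tool_pos: [0.5102, 0.1316, 0.0681]
tcp_rot: [0.113, 2.788, -0.019]
wrist_force: [-0.1, 0.6, -1.5]
width: 0.41
```

```bash
python3 - <<'E'
from h import *
rep(); goal(-.008,-.028,.0625,20)
b=snap('side','s3');s,M,o=rest()
u,v=proj(b,s['tool_pos']).astype(int);x,y=u-45,v-40
k=8
im=cv2.resize(b['frame'][y:y+70,x:x+95],None,fx=k,fy=k,interpolation=cv2.INTER_CUBIC)
P=lambda X:tuple(np.round((proj(b,X)-[x,y])*k+3.5).astype(int).tolist())
W=lambda X:P(o+M@(np.array(X)/1000)); Q=lambda X:P(RAIL+RR@(np.array(X)/1000))
cv2.polylines(im,[np.array([W(X) for X in[(-44,-15,0),(-44,-15,-20),(-26,-15,-20),(-26,-15,-15),(-36.5,-15,-11),(-36.5,-15,0)]])],True,(255,0,0),1)
cv2.polylines(im,[np.array([W(X) for X in[(-44,-18,0),(44,-18,0),(44,-18,34),(-44,-18,34)]])],True,(0,0,255),1)
for z in(44,48): cv2.line(im,Q((-35,-143,z)),Q((-35,87,z)),(0,160,0),1)
cv2.imwrite('pics/c4.png',im)
E
```

```text
t 6.175 O rail [-0.045  -0.0279  0.0633] lip [-0.0642 -0.0279  0.0403] rotyxz deg [  0.0444   0.0605 -20.1104] F [-0.1601  0.5455 -1.4601] T [ 0.0676  0.1567 -0.0296] w 0.41046876515362407
TCP goal [0.5471 0.1285 0.0673] d cm [ 3.69 -0.31 -0.08] rot [-0.05  0.11 -0.04]
```

View pics/c4.png

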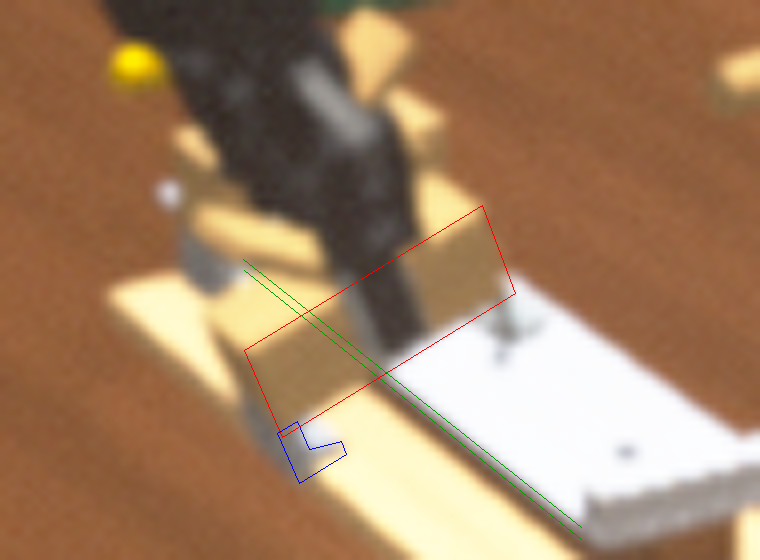

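Emit:
drive_tool:
  deltas:
    - {"hand":0,"offset":[0.9,-0.07,-0.02],"angular":[0,0,0]}
    - {"hand":0,"offset":[1.8,-0.15,-0.04],"angular":[0,0,0]}
    - {"hand":0,"offset":[2.6,-0.22,-0.06],"angular":[0,0,0]}
    - {"hand":0,"offset":[3.2,-0.27,-0.08],"angular":[0,0,0]}
    - {"hand":0,"offset":[3.7,-0.31,-0.08],"angular":[0,0,0]}
    - {"hand":0,"offset":[3.7,-0.31,-0.08],"angular":[0,0,0]}

```text
time: 6.98
tool_pos: [0.5464, 0.1282, 0.0664]
tcp_rot: [0.113, 2.789, -0.019]
wrist_force: [0.1, -0.4, -1.4]
width: 0.412
```

Emit:
drive_tool:
  deltas:
    - {"hand":0,"offset":[0.2,-0.02,0],"angular":[0,0,0]}
    - {"hand":0,"offset":[0.2,-0.02,0],"angular":[0,0,0]}

```text
time: 7.22
tool_pos: [0.548, 0.1281, 0.0664]
tcp_rot: [0.113, 2.789, -0.019]
wrist_force: [-0.6, 0.6, -1.5]
width: 0.418
```

Emit:
drive_tool:
  deltas:
    - {"hand":0,"offset":[0.2,-0.02,0],"angular":[0,0,0]}
    - {"hand":0,"offset":[0.2,-0.02,0],"angular":[0,0,0]}

```text
time: 7.48
tool_pos: [0.5503, 0.1279, 0.0666]
tcp_rot: [0.113, 2.789, -0.019]
wrist_force: [-0.4, 0.7, -1.4]
width: 0.41
```

```bash
python3 - <<'E'
from h import *
rep(); goal(-.0041,-.028,.0625,20)
E
```

```text
t 7.475 O rail [-0.0048 -0.0283  0.0618] lip [-0.0241 -0.0283  0.0388] rotyxz deg [  0.0591   0.0456 -20.0755] F [-0.4192  0.6647 -1.3973] T [-0.0428  0.2363  0.019 ] w 0.4100592948862117
TCP goal [0.551  0.1282 0.0673] d cm [0.07 0.02 0.07] rot [-0.04  0.08 -0.06]
```

Emit:
drive_tool:
  deltas:
    - {"hand":0,"offset":[0.15,-0.01,0],"angular":[0,0,0]}
    - {"hand":0,"offset":[0.15,-0.01,0],"angular":[0,0,0]}

```text
time: 7.72
tool_pos: [0.5518, 0.1278, 0.0665]
tcp_rot: [0.113, 2.789, -0.019]
wrist_force: [0.2, 0.3, -2.0]
width: 0.408
```

Emit:
drive_tool:
  deltas:
    - {"hand":0,"offset":[0.15,-0.01,0],"angular":[0,0,0]}
    - {"hand":0,"offset":[0.15,-0.01,0],"angular":[0,0,0]}

```text
time: 7.98
tool_pos: [0.5531, 0.1276, 0.0664]
tcp_rot: [0.113, 2.789, -0.019]
wrist_force: [-0.8, 0.6, -2.1]
width: 0.411
```

Emit:
drive_tool:
  deltas:
    - {"hand":0,"offset":[0.15,-0.01,0],"angular":[0,0,0]}
    - {"hand":0,"offset":[0.15,-0.01,0],"angular":[0,0,0]}

```text
time: 8.22
tool_pos: [0.5536, 0.1274, 0.0657]
tcp_rot: [0.113, 2.792, -0.02]
wrist_force: [-3.3, -0.0, -1.1]
width: 0.41
```

```bash
python3 - <<'E'
from h import *
rep()
E
```

```text
t 8.225 O rail [-0.0014 -0.0285  0.0609] lip [-0.0208 -0.0286  0.038 ] rotyxz deg [ 3.8900e-02  6.9000e-03 -1.9938e+01] F [-3.3165 -0.2723 -1.0554] T [ 0.1513  0.8121 -0.01  ] w 0.4101565372918535
```

```bash
python3 - <<'E'
from h import *
s,M,o=rest()
for th,px,pz_ in[(20,-34,-1),(15,-34.3,-1),(12,-34.5,-1),(9,-34.7,-.7),(6,-35,-.5),(3,-35,0),(0,-35,0),(0,-35,2)]:
    t=np.radians(th);e=np.array([np.cos(t),np.sin(t)]);n=np.array([-np.sin(t),np.cos(t)])
    O=np.array([-35,48])-e*px-n*pz_; O[0]+=.9
    print(th,O.round(1),end=' '); goal(O[0]/1e3,-.028,O[1]/1e3,th)
E
```

```text
20 [-2.5 60.6] TCP goal [0.5526 0.128  0.0653] d cm [-0.1   0.06 -0.04] rot [-0.01 -0.06 -0.04]
15 [-1.2 57.8] TCP goal [0.5543 0.1279 0.0626] d cm [ 0.07  0.05 -0.31] rot [ 0.4   4.92 -0.04]
12 [-0.6 56.2] TCP goal [0.5552 0.1278 0.0609] d cm [ 0.16  0.04 -0.48] rot [ 0.64  7.91 -0.04]
9 [ 0.1 54.1] TCP goal [0.556  0.1277 0.0589] d cm [ 0.24  0.03 -0.68] rot [ 0.88 10.9  -0.04]
6 [ 0.7 52.2] TCP goal [0.5569 0.1277 0.0569] d cm [ 0.33  0.03 -0.88] rot [ 1.13 13.89 -0.04]
3 [ 0.9 49.8] TCP goal [0.5573 0.1276 0.0545] d cm [ 0.37  0.02 -1.12] rot [ 1.37 16.88 -0.04]
0 [ 0.9 48. ] TCP goal [0.5576 0.1276 0.0526] d cm [ 0.4   0.02 -1.31] rot [ 1.62 19.87 -0.04]
0 [ 0.9 46. ] TCP goal [0.5576 0.1276 0.0506] d cm [ 0.4   0.02 -1.51] rot [ 1.62 19.87 -0.04]
```

Emit:
drive_tool:
  deltas:
    - {"hand":0,"offset":[-0.2,0.05,-0.1],"angular":[0,0,0]}
    - {"hand":0,"offset":[-0.2,0.05,-0.1],"angular":[0,0,0]}
    - {"hand":0,"offset":[-0.03,0.05,-0.38],"angular":[0.4,4.9,0]}
    - {"hand":0,"offset":[0.06,0.04,-0.55],"angular":[0.65,7.9,0]}
    - {"hand":0,"offset":[0.06,0.04,-0.55],"angular":[0.65,7.9,0]}

```text
time: 8.85
tool_pos: [0.5561, 0.1279, 0.061]
tcp_rot: [0.12, 2.927, -0.011]
wrist_force: [-0.1, 0.4, -2.4]
width: 0.41
```

```bash
python3 - <<'E'
from h import *
rep();goal(.0001,-.028,.0541,9);goal(.0007,-.028,.0522,6);goal(.0009,-.028,.0498,3);goal(.0009,-.028,.046,0)
E
```

```text
t 8.85 O rail [ 0.0004 -0.0279  0.0563] lip [-0.0219 -0.0278  0.0361] rotyxz deg [ 4.00000e-03  5.71000e-02 -1.21685e+01] F [-0.158   0.4316 -2.4203] T [-0.0143  0.1703 -0.0253] w 0.40993983396564104
TCP goal [0.5561 0.1277 0.0588] d cm [-0.   -0.01 -0.22] rot [ 0.2   3.16 -0.  ]
TCP goal [0.5569 0.1277 0.0569] d cm [ 0.08 -0.02 -0.41] rot [ 0.45  6.15 -0.  ]
TCP goal [0.5574 0.1276 0.0545] d cm [ 0.13 -0.02 -0.66] rot [0.69 9.14 0.  ]
TCP goal [0.5576 0.1276 0.0506] d cm [ 0.15 -0.03 -1.04] rot [ 0.94 12.13  0.  ]
```

Emit:
drive_tool:
  deltas:
    - {"hand":0,"offset":[0,0,-0.22],"angular":[0.2,3.1,0]}
    - {"hand":0,"offset":[0.08,0,-0.41],"angular":[0.45,6.1,0]}
    - {"hand":0,"offset":[0.08,0,-0.41],"angular":[0.45,6.1,0]}

```text
time: 9.22
tool_pos: [0.5576, 0.128, 0.0576]
tcp_rot: [0.124, 3.031, -0.006]
wrist_force: [0.9, 0.9, 0.5]
width: 0.409
```

```bash
python3 - <<'E'
from h import *
rep();goal(.0009,-.028,.0498,3);goal(.0009,-.028,.046,0)
E
```

```text
t 9.225 O rail [ 0.0014 -0.0276  0.0529] lip [-0.0228 -0.0276  0.0352] rotyxz deg [ 0.0255  0.0281 -6.2229] F [0.8351 0.9672 0.518 ] T [ 0.035  -0.1556  0.0085] w 0.4088722308449504
TCP goal [0.5574 0.1276 0.0545] d cm [-0.03 -0.04 -0.32] rot [ 0.23  3.21 -0.02]
TCP goal [0.5576 0.1276 0.0506] d cm [-0.   -0.04 -0.7 ] rot [ 0.48  6.2  -0.02]
```

Emit:
drive_tool:
  deltas:
    - {"hand":0,"offset":[0,-0.02,-0.3],"angular":[0.23,3.2,0]}
    - {"hand":0,"offset":[0,-0.02,-0.6],"angular":[0.5,6.4,0]}
    - {"hand":0,"offset":[0,-0.02,-0.8],"angular":[0.5,6.4,0]}
    - {"hand":0,"offset":[0,-0.02,-0.8],"angular":[0.5,6.4,0]}

```text
time: 9.72
tool_pos: [0.5582, 0.128, 0.0527]
tcp_rot: [-0.127, -3.138, -0.0]
wrist_force: [-5.8, -0.7, 17.0]
width: 0.414
```

```bash
python3 - <<'E'
from h import *
rep();goal(.0009,-.028,.048,0)
E
```

```text
t 9.725 O rail [ 0.0014 -0.0276  0.0481] lip [-0.0246 -0.0276  0.0331] rotyxz deg [0.0612 0.0004 0.049 ] F [-5.7041 -1.1855 16.9922] T [-0.4251  0.6005 -0.0198] w 0.41435689781367885
TCP goal [0.5576 0.1276 0.0526] d cm [-0.06 -0.04 -0.01] rot [-0.   -0.05 -0.06]
```

Emit:
drive_tool:
  deltas:
    - {"hand":0,"offset":[-0.08,0,0.25],"angular":[0,0,0]}
    - {"hand":0,"offset":[-0.08,0,0.25],"angular":[0,0,0]}

```text
time: 9.98
tool_pos: [0.5562, 0.1279, 0.0528]
tcp_rot: [-0.127, -3.136, -0.0]
wrist_force: [-2.4, -0.3, 8.3]
width: 0.412
```

Emit:
drive_tool:
  deltas:
    - {"hand":1,"offset":[0,0,0],"angular":[0,0,0]}
    - {"hand":1,"offset":[0,0,0],"angular":[0,0,0]}
    - {"hand":1,"offset":[0,0,0],"angular":[0,0,0]}
    - {"hand":1,"offset":[0,0,0],"angular":[0,0,0]}
    - {"hand":1,"offset":[0,0,0],"angular":[0,0,0]}

```text
time: 10.6
tool_pos: [0.5551, 0.1278, 0.0512]
tcp_rot: [-0.127, -3.132, 0.0]
wrist_force: [-0.5, 0.4, 0.6]
width: 0.995
```

Emit:
drive_tool:
  deltas:
    - {"hand":1,"offset":[0,0,2],"angular":[0,0,0]}
    - {"hand":1,"offset":[0,0,5],"angular":[0,0,0]}
    - {"hand":1,"offset":[-3,0,10],"angular":[0,0,0]}
    - {"hand":1,"offset":[-8,0,14],"angular":[0,0,0]}
    - {"hand":1,"offset":[-12,3,17],"angular":[0,0,0]}
    - {"hand":1,"offset":[-12,9,17],"angular":[0,0,0]}
    - {"hand":1,"offset":[-12,15,17],"angular":[0,0,0]}
    - {"hand":1,"offset":[-12,20,17],"angular":[0,0,0]}

```text
time: 11.6
tool_pos: [0.4353, 0.3301, 0.2238]
tcp_rot: [-0.126, -3.135, -0.003]
wrist_force: [0.6, 0.1, -0.4]
width: 1.0
```

```bash
python3 - <<'E'
from h import *
a,b=snap('top','t5'),snap('side','s5')
o=RAIL+RR@[.0005,-.0277,.048]
im=np.zeros((600,800,3),np.uint8)
for c,x,y,w,h,k,ox,oy in((a,95,120,180,85,4,0,0),(b,275,125,110,64,4,0,340)):
    p=cv2.resize(c['frame'][y:y+h,x:x+w],None,fx=k,fy=k,interpolation=cv2.INTER_CUBIC)
    if c is b:
        P=lambda X:np.round((proj(c,o+RR@(np.array(X)/1000))-[x,y])*k+2).astype(int)
        q=p.copy(); cv2.polylines(q,[np.array([P(X) for X in[(-44,-18,0),(44,-18,0),(44,-18,34),(-44,-18,34)]])],True,(0,0,255),1)
        im[oy:oy+q.shape[0],440:440+360]=q[:,80:440]
    p=p[:600-oy,:800-ox]; im[oy:oy+p.shape[0],ox:ox+p.shape[1]]=p
cv2.imwrite('pics/c5.png',im)
s=bot.read_state();print(s['time'],s['tool_pos'],s['wrist_force'])
E
```

```text
11.7 [0.43518358 0.33228931 0.22335534] [ 0.08871444 -0.16217691  0.63252125]
```

View pics/c5.png

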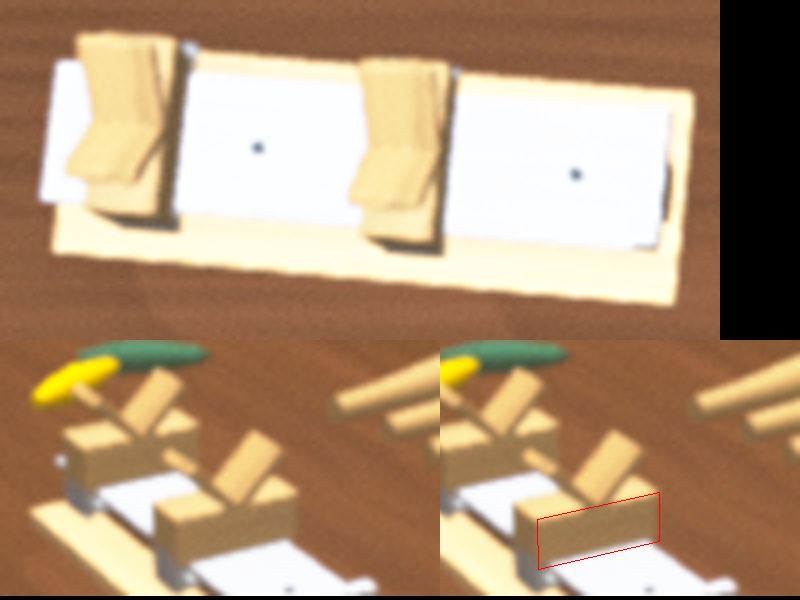

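The picture shows the V rest flat and square at top crop (405,150), facing the same way as the fitted one. The far-edge clip shows at (455,72), and the wireframe for the seated pose matches the block. The gripper is clear, so I'm handing in.

```bash
python3 - <<'E'
from h import *
a,b=load('t0'),load('t5')
print(cv2.absdiff(a['frame'],b['frame'])[135:200,435:475].mean())
print(bot.finish_job())
E
```

```text
2.446025641025641
the job is handed in; nothing more can be done
None
```

The loose V rest is clipped onto the rail at rail y of about -28 mm, facing the same way as the fitted one, and I handed the job in at about 11.7 s. I hooked its lip under the near edge at a 20° tilt, found the edge by contact, and tilted it down. I pressed it flat with about 17 N, then let go and moved the arm clear.

**Last checks:**
- **Hooking:** the lip was at rail x -21, z 38 mm while tilted 20°, inside the judged window.
- **Seating:** the underside was at 48.1 mm, the tilt about 0.05° and x about +1 mm. I worked these out from the tool pose while the rest was still gripped.
- **After release:** the last picture shows it flat and square, and the predicted outline matches the block. The far clip is visible, but I inferred the snap from the seated height and did not see it directly.
- **Flat-topped rest:** I never went near it, and its patch of the image is unchanged apart from noise.

One slip on the way: a sign error rolled the rest about 3° in mid-air, and I corrected it before hooking. The estimated rail and rest positions disagreed with the contact by about 1 mm, which I allowed for.

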